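# Slacken the left-hand nut of a grinding-wheel hub with a T-key

## Robot

A 6-joint arm with a two-finger parallel gripper is mounted at the origin on the work surface. World frame = base frame: x ahead of the robot, y to its left, z up, the work surface at z = 0. Lengths are in m, angles in rad, forces in N, time in s.
With the tool pointing down it reaches from about 0.25 to 0.725 m from the base axis. Payload 4 kg.
Tool frame: the origin (TCP) lies midway between the tips of the shut fingers; the grasp point (between the pads) lies 19 mm behind it; z points along the fingers, y is the direction in which the jaws open and shut (so a half turn about z gives the same grasp; the last joint's range is limited). The gripper opens to 85 mm and grips with 20 to 120 N. Pads are 22 mm wide; open, the fingers measure 114 mm over their backs; the gripper's body (76 mm by 85 mm) begins 54 mm behind the grasp point. The pads swing forward as they close: fully open they stand 13 mm farther back than shut.
Start: joints at [-1.241, 0.241, 0.005, 1.335, 0, 1.571], TCP at [0.162, -0.473, 0.231] pointing down, gripper open.
Joint ranges: [-2.72, 2.72], [-1.05, 1.87], [-1.09, 1.28], [-1.99, 2.15], [-1.42, 1.44], [-3.14, 3.14]. Speed limits (rad/s): [2.79, 2.79, 3.14, 3.14, 3.14, 3.14].

## Interface

Orientations are given as a unit quaternion [x, y, z, w].
In Python, from workcell import bot, eyes, job gives the robot as it stands.
- The arm moves only by the shell command python3 -m crank 'ROWS'. ROWS is a JSON object of lists of equal length, an entry for each row: "dr": the turn, a rotation vector about the tool's x, y, z in rad, a list of three; "travel": the shift along the tool's x, y, z in m, a list of three; "hand": the finger opening in m, from 0 to 0.0854. In form: {"dr": [[wx, wy, wz], ...], "travel": [[x, y, z], ...], "hand": [hand, ...]}. A call has 1 to 10 rows; each row is the pose to reach, as a shift and turn from the pose commanded when the call began, along the tool's axes at that moment; what a row does not reach only later rows make up. A row lasts 1/8 s, in which the tool goes at most 62.5 mm and 10.7 degrees, less where a joint would pass 70% of its speed; a pose out of reach is approached as far as the arm can. A call with a gripper value outside its range is refused whole. The fingers move at their own pace and stop on an object; the grip force is fixed at half the most. Time passes only in rows, so rows that repeat a pose let the fingers close. It gives the time, the measured TCP pose, the force and the opening at its end, in the units of the state.
- bot.get_obs(): the state, without advancing time (a new reading comes with each control period).
- eyes.camera(name): name is "scene" or "top"; returns a dict with "color" (384x512x3 uint8, red, green, blue), "K" (3x3 intrinsics, pixels), "D" ([k1, k2, p1, p2, k3] as OpenCV has them; the pictures are not rectified), "R" (3x3) and "t" (3): a world point X has camera coordinates R X + t. Camera axes: x right, y down, z forward; pixel columns grow to the right and rows downward; lengths in m; the calibration is good to about 2 mm. A picture is of the moment at which its call begins. There is no depth.
- job.job_done(): hands the job in, once; it reports no verdict.
The state is a dict: "clock": time; "joint_pos": joint angles; "joint_vel": joint speeds; "tau": joint torques, N m; "eef_pos": TCP position; "tool_rot": TCP orientation; "ft_force": force on the tool from outside, world axes, zero at the start; "ft_torque": the same for the moment, N m; "grip_width": finger opening in m.
Only numpy, scipy, OpenCV 4.12 (cv2) and the standard library are available. Lean on these libraries where they do the work, as an engineer would, in place of code of your own. Each camera call takes 0.05 s, during which the arm holds its last target.

## Task

The square nut on the grinding-wheel hub has a left-hand thread: fit the T-key fully down over it, slacken it by half a turn (a little more is fine, three quarters of a turn is too much), and stand the key upright back in its wooden block. Never tighten the nut, be gentle when feeling the key onto it and while turning (never lean on it with more than about 30 N), keep the fingers off the nut and the wheel, and leave everything else on the bench where it is.

Things in the scene. Friction and masses are not known exactly. Their poses are not given: they have to be found in the camera images.
- stand: Blue round arbor stand (150 mm diameter foot, fixed to the bench) with a white grinding wheel (124 mm diameter, lying flat, top at 54 mm) and on it an aluminium flange (68 mm diameter, top at 62 mm). Origin under its centre, z up; the vertical axis through it is the nut's axis. Its yaw says nothing about the nut's flats.
- nut_top (a point): Centre of the top face of the square steel nut when tight, 78 mm above the bench. Nut 24 mm across flats, 16 mm tall (underside on the flange), top edge bevelled by 1.5 mm; corners notched. It rises 4 mm per turn of slackening and cannot come off; the point does not move. The point's yaw says nothing about the flats.
- nut (a joint): How far the nut has been slackened, rad: 0 = tight, as at the start; grows as the nut turns CLOCKWISE seen from above (left-hand thread: clockwise slackens, anticlockwise tightens); pi is half a turn. The direction of the flats is NOT measured and differs every time: see it by camera, or feel for it with the key held lightly on top and turned clockwise until it drops on. Friction about 0.25 N m.
- key: Steel T-handled socket key, 0.3 kg, upright in the block. Origin at its underside's centre, z up the shank, x along the T-bar. Socket 44.4 mm outside diameter, 30 mm tall; square bore 27 mm across, 14 mm deep, flats square to x and y: fits the nut four ways, 0.12 rad play each side. Fully on the tight nut its origin is 64 mm above the bench; resting on top of a nut it does not fit, 76 to 78 mm.
- key_bar (a point): Centre of the key's T-bar, 99 mm above the key's origin: bar 66 mm long (key's x), 14 mm wide (y), 24 mm tall, flat sides; grip it across its width. Below it the shank is 13 mm in diameter.
- block: Fixed wooden block 84 x 84 mm, 40 mm tall, with a round hole 53 mm in diameter in its top, 30 mm deep, where the key stands (the key's origin is then 10 mm above the bench). Origin under its centre, z up.
- tube: bystander: upright open steel tube, 52 mm outside diameter, 85 mm tall; origin at the centre of its underside
- bolt: bystander: dark bolt standing on its 22 mm hexagon head, 44 mm tall; origin under its centre
- can: bystander: plain aluminium drinks can, 66 mm diameter, 115 mm tall; origin under its centre
- drill: bystander: cordless drill standing on its battery, about 200 mm tall and 190 mm long; origin under the battery's centre
- knife: bystander: grey utility knife lying flat, 175 mm long, 18 mm high; origin under its handle's centre
- caliper: bystander: caliper lying flat, 225 mm long, 10 mm high; origin on its underside near the black slider
- bush: bystander: small brass bush, 44 mm outside diameter, 22 mm tall; origin under its centre
Things that resemble listed ones, but are neither listed nor needed, are in the scene too. What is shaped like the key but pink or yellow is not meant. Of the things that look like the stand, the larger one is meant.

How it is judged:
By the outcome, as a careful person would: the job done as asked, in the order asked, and still so for the second after the job is handed in, with the robot touching nothing.
It also fails if it takes over 72 s, if anything falls off the work surface, if the arm or the gripper's body presses on something with over 40 N, if the wrist force passes 120 N, or if a joint passes its speed limit or range.

## Working session

There is one attempt and no reset: what is moved stays moved. The work goes in short steps, Python scripts to look and compute and a shell command to move; the robot and the scene stay as the last step left them, time stands still between calls to the robot, and variables do not carry over. Pictures are saved under pics/ and viewed, and the job is handed in when it is done.

```bash
ls; mkdir -p pics
cat > h.py <<'E'
import numpy as np, cv2
from workcell import bot, eyes, job
def snap(n):
    c=eyes.camera(n); return c
def save(img,name,scale=1):
    cv2.imwrite('pics/'+name,cv2.resize(img[:,:,::-1],None,fx=scale,fy=scale,interpolation=cv2.INTER_CUBIC))
def ray(c,u,v):
    p=cv2.undistortPoints(np.array([[[u,v]]],float),c['K'],np.array(c['D'],float)).ravel()
    R=np.array(c['R']);t=np.array(c['t'])
    return -R.T@t, R.T@np.array([p[0],p[1],1])
def onz(c,u,v,z):
    o,d=ray(c,u,v); return o+d*(z-o[2])/d[2]
def proj(c,X):
    p,_=cv2.projectPoints(np.array(X,float).reshape(-1,3),cv2.Rodrigues(np.array(c['R'],float))[0],np.array(c['t'],float),c['K'],np.array(c['D'],float)); return p.reshape(-1,2)
E
python3 - <<'E'
from h import *
import pickle
o=bot.get_obs(); print(o)
for n in ("scene","top"):
    c=snap(n); pickle.dump(c,open(n+'0.pkl','wb')); save(c['color'],n+'0.png',1.5)
    print(n,-np.array(c['R']).T@c['t'],np.array(c['R'])[2],c['K'],c['D'])
E
```

```text
pics
{'clock': 0.0, 'joint_pos': array([-1.24099266e+00,  2.41383111e-01,  3.70775918e-03,  1.33517561e+00,
        3.62356478e-05,  1.57082674e+00]), 'joint_vel': array([-8.80581608e-04, -9.69762858e-05,  1.02006030e-03, -1.23867190e-03,
        2.00675351e-03,  3.41839058e-04]), 'tau': array([-4.48402952e-04, -3.72315609e+01,  2.52409673e+01,  1.68212503e-02,
       -1.03699838e-04, -3.91547658e-06]), 'eef_pos': array([ 0.16173492, -0.47245307,  0.23042157]), 'tool_rot': array([ 9.86436453e-01,  1.64140394e-01, -1.50783276e-04, -1.01635350e-03]), 'ft_force': array([-0.30050762, -0.3818406 ,  0.04743879]), 'ft_torque': array([ 0.00857992, -0.01947634,  0.05031703]), 'grip_width': 0.08548773488726435}
scene [1.2223191  0.74606987 1.06794197] [-0.51584072 -0.46778405 -0.71769523] [[490.39066533   0.         254.97077235]
 [  0.         490.39066533 184.09858395]
 [  0.           0.           1.        ]] [0.06724657 0.         0.         0.         0.        ]
top [0.38403568 0.08381998 1.6911559 ] [ 0.09462827  0.01258892 -0.99543308] [[488.77777637   0.         244.69280371]
 [  0.         488.77777637 197.39162945]
 [  0.           0.           1.        ]] [-0.2000007  0.         0.         0.         0.       ]
```

View pics/scene0.png

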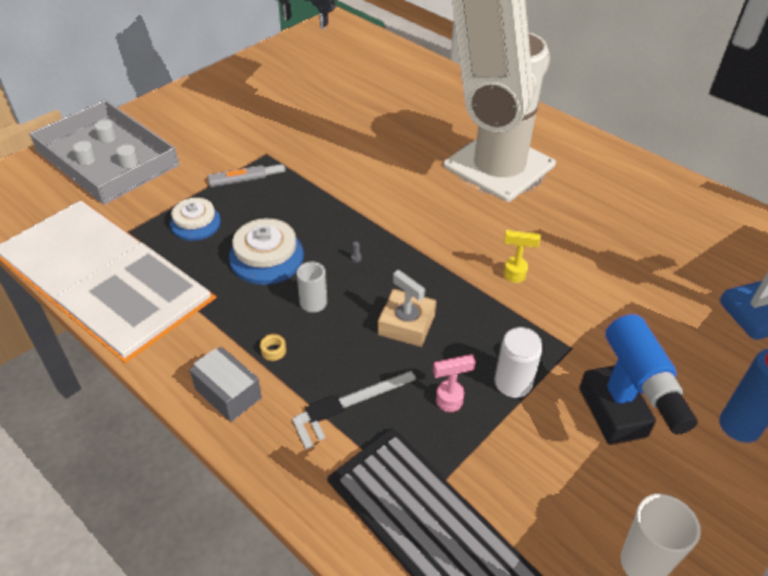

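View pics/top0.png

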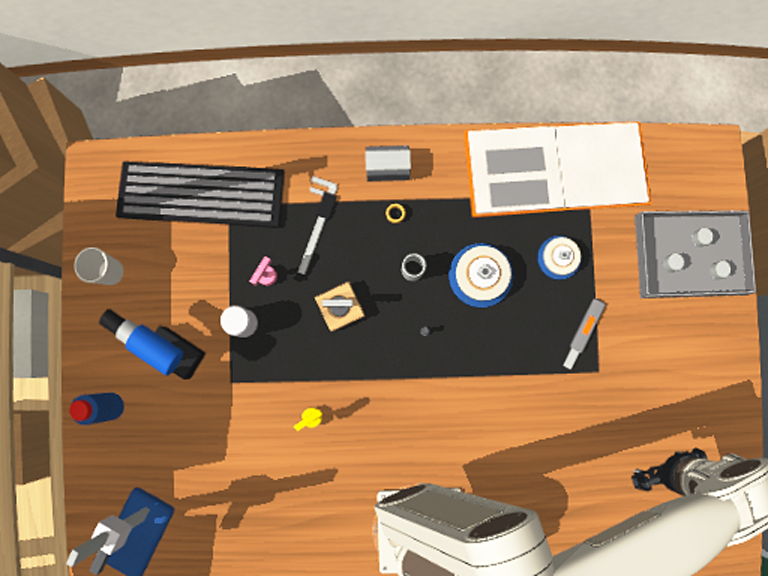

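Candidates in the top view (full-size ×1.5):
- **Stands:** (482,273) is larger and (561,257) is smaller, so the larger one is meant.
- **Keys:** the steel one is in the block at (340,306), pink at (264,270), yellow at (310,419). The steel one is meant.

I'll enlarge these to confirm.

Run:
```python
from h import *
import pickle
T=pickle.load(open('top0.pkl','rb'));S=pickle.load(open('scene0.pkl','rb'))
a=T['color'][155:225,280:400]; b=T['color'][180:225,200:260]
f=lambda i,w,h:cv2.resize(i,(w,h),interpolation=cv2.INTER_CUBIC)
a=f(T['color'][155:215,290:350],390,390); b=f(T['color'][175:235,195:255],390,390)
c=f(S['color'][140:190,150:210],390,200*390//240); c=f(S['color'][140:190,150:210],390,200); 
c=f(S['color'][140:190,150:210],390,200);d=f(S['color'][170:235,245:300],390,200)
cv2.imwrite('pics/crops.png',np.vstack([np.hstack([a,b]),np.hstack([c,d])])[:,:,::-1])
```

```text
(no output)
```

View pics/crops.png

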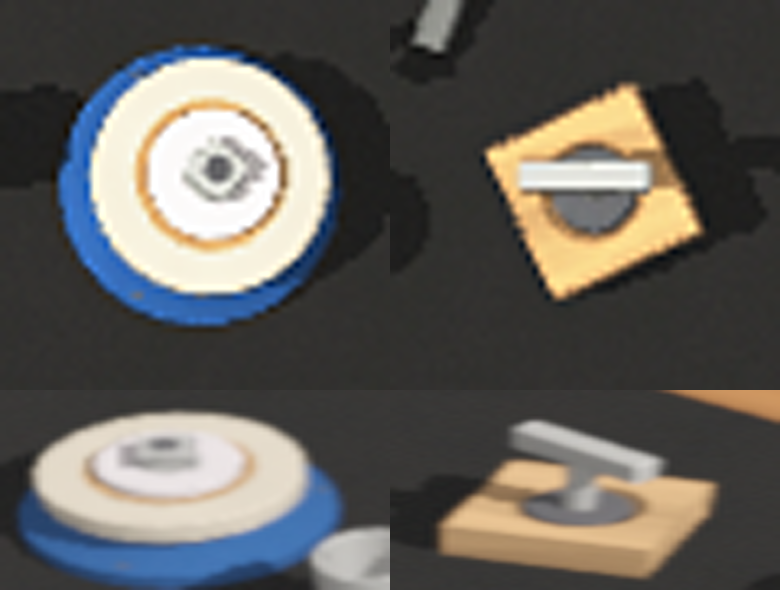

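The crop confirms both: the larger stand with the notched square nut (flats near 30° in the image), and the steel T-key upright in the wooden block. Next I'll measure them.

Run:
```python
from h import *
import pickle
T=pickle.load(open('top0.pkl','rb'));S=pickle.load(open('scene0.pkl','rb'))
def comp(mask,u,v):
    n,l,st,ce=cv2.connectedComponentsWithStats(mask.astype(np.uint8),connectivity=4)
    return (l==l[v,u]),st[l[v,u]]
def poly(c,m,z):
    cs,_=cv2.findContours(m.astype(np.uint8),cv2.RETR_EXTERNAL,cv2.CHAIN_APPROX_NONE)
    k=max(cs,key=cv2.contourArea).reshape(-1,2)
    return np.array([onz(c,*p,z)[:2] for p in k]).astype(np.float32)
for n,c,(u,v) in (('top',T,(303,178)),('scene',S,(163,172))):
    im=c['color'].astype(int);r,g,b=im[...,0],im[...,1],im[...,2]
    print(n,im[v,u])
    m,st=comp((r>140)&(r-b>-5)&(r>=g-2),u,v);
    m2=(b>r+40)
    P=poly(c,m,.054); 
    e=cv2.fitEllipse(P*1000); print('wheel',st,e)
    for p,z in (('flange',.062),):
        pass
# key bar
im=T['color'].astype(int);print(im[199:206,222:236].min(-1));
```

```text
top [ 44 105 189]
wheel [    0    26   512   358 81095] ((642.799560546875, 296.26202392578125), (1072.49072265625, 1967.6312255859375), 17.410261154174805)
scene [179 169 155]
wheel [ 155  146   42   32 1069] ((585.8905029296875, -152.94244384765625), (122.96697998046875, 138.60716247558594), 145.12017822265625)
[[118 123 123 122 130 130 128 128 114  97  98 100  87  73]
 [227 224 223 219 242 243 242 240 240 239 237 237 185  97]
 [221 221 221 221 220 220 220 220 219 219 220 224 194 105]
 [225 225 225 226 224 225 224 224 224 224 226 229 197 106]
 [233 234 234 234 233 233 234 234 233 234 234 238 189 106]
 [ 89  89  94  87  83  84  82  82 104 109  93 111 101 130]
 [113 111 109 113  94  99 111 110 109 111  71  90 133 141]]
```

```bash
cat >> h.py <<'E'
def comp(mask,u,v):
    n,l,st,ce=cv2.connectedComponentsWithStats(mask.astype(np.uint8),connectivity=4)
    return (l==l[v,u]),st[l[v,u]]
def poly(c,m,z):
    m=m.astype(np.uint8)
    big=cv2.resize(m*255,None,fx=4,fy=4,interpolation=cv2.INTER_LINEAR)
    cs,_=cv2.findContours((big>127).astype(np.uint8),cv2.RETR_EXTERNAL,cv2.CHAIN_APPROX_NONE)
    k=max(cs,key=cv2.contourArea).reshape(-1,2)
    return np.array([onz(c,(p[0]+.5)/4-.5,(p[1]+.5)/4-.5,z)[:2] for p in k]).astype(np.float32)
E
python3 - <<'E'
from h import *
import pickle
T=pickle.load(open('top0.pkl','rb'));S=pickle.load(open('scene0.pkl','rb'))
im=T['color'].astype(int);r,g,b=im[...,0],im[...,1],im[...,2]
print(im[181,300:345:3].tolist())
m,st=comp((r>190)&(g>170)&(b>140),305,181); P=poly(T,m,.054); print('wheel',st,cv2.fitEllipse(P*1000))
cream=(r>190)&(r-b>8)
# flange: white inside
m,st=comp((np.abs(r-b)<14)&(r>200),313,181); print('flange',st); P=poly(T,m,.062); print(cv2.fitEllipse(P*1000))
# nut crop numbers
print(im[174:190,313:334].mean(-1).astype(int))
# bar
m,st=comp(im.min(-1)>165,226,202); P=poly(T,m,.121); print('bar',st,cv2.minAreaRect(P*1000))
# block
m,st=comp((r-b>50)&(r>150),212,199); P=poly(T,m,.04); print('block',st,cv2.minAreaRect(P*1000))
im=S['color'].astype(int);r,g,b=im[...,0],im[...,1],im[...,2]
print(im[172,155:205:3].tolist())
E
```

```text
[[56, 116, 193], [84, 128, 180], [248, 241, 221], [248, 243, 225], [209, 165, 126], [252, 250, 250], [213, 214, 206], [156, 156, 155], [101, 101, 103], [205, 204, 199], [228, 223, 223], [142, 105, 66], [248, 243, 223], [252, 244, 221], [28, 32, 39]]
wheel [304 164  37  36 624] ((585.6885986328125, -158.01251220703125), (121.9642562866211, 124.15480041503906), 22.187917709350586)
flange [313 172  20  19 243]
((586.0100708007812, -158.58502197265625), (64.77590942382812, 67.19658660888672), 179.50440979003906)
[[205 160 175 255 253 252 250 249 250 250 251 251 251 252 254 252 204 101
  190 241 237]
 [165 167 255 253 251 250 250 250 251 252 253 254 255 254 252 253 252 207
  157 226 239]
 [173 246 254 251 250 250 250 252 248 210 231 167 172 219 254 252 253 246
  163 186 242]
 [212 254 252 250 250 251 251 242 240 225 220 188 165 172 221 255 254 255
  244 103 198]
 [246 253 250 250 250 250 237 188 198 224 209 234 209 148 170 170 223 255
  246 153 192]
 [252 252 250 250 250 245 221 226 221 123  98 119 193 224 155 174 169 224
  251 189 114]
 [254 251 250 250 250 246 223 224 186  97 104 101 14
[... 672 characters left out ...]
7 253 252 251 251 251 250 250 250 250 250 250 251 253 246 158
  148 220 239]
 [210 170 171 230 255 254 252 252 251 251 251 250 251 252 254 250 154 144
  219 240 237]]
bar [215 200  20   4  80] ((521.9120483398438, 169.2437744140625), (63.8964729309082, 12.15759563446045), 88.33228302001953)
block [210 188  33  33 423] ((520.9768676757812, 169.2635498046875), (88.53431701660156, 86.57984924316406), 23.560596466064453)
[[40, 67, 108], [81, 91, 113], [150, 142, 130], [199, 189, 173], [224, 213, 198], [226, 217, 201], [228, 218, 202], [229, 219, 203], [229, 219, 204], [226, 217, 201], [223, 214, 198], [219, 210, 194], [180, 180, 187], [68, 117, 179], [67, 116, 178], [67, 114, 176], [56, 56, 59]]
```

Run:
```python
from h import *
import pickle
T=pickle.load(open('top0.pkl','rb'));S=pickle.load(open('scene0.pkl','rb'))
im=S['color'].astype(int);r,g,b=im[...,0],im[...,1],im[...,2]
m,st=comp((r-b>15)&(r>120),165,172); print(st); P=poly(S,m,.054); print('wheel scene',cv2.fitEllipse(P*1000),cv2.minAreaRect(P*1000))
# blue foot in both at z~? skip. bar in scene
print(im[182:200,258:286].mean(-1).astype(int))
for c,h in((T,.078),):
    print('nut hole top', onz(c,323,180.6,.078))
# rectified nut views on z=.078: metric map, north=+x? u -> +x, v-> -y
for n,c in (('T',T),('S',S)):
    g=np.arange(-24,24,.1)
    X=np.array([[.5859+a/1000,-.158-bb/1000,.078] for bb in g for a in g])
    p=proj(c,X).astype(np.float32).reshape(len(g),len(g),2)
    o=cv2.remap(c['color'],p[...,0],p[...,1],cv2.INTER_CUBIC)
    cv2.imwrite('pics/n%s.png'%n,o[:,:,::-1])
a=np.hstack([cv2.resize(cv2.imread('pics/n%s.png'%n),(390,390)) for n in 'TS']); cv2.imwrite('pics/nut.png',a)
```

```text
[155 145  42  32 766]
wheel scene ((584.771728515625, -155.09979248046875), (124.36450958251953, 140.11509704589844), 145.66928100585938) ((584.9923706054688, -157.1573028564453), (139.610595703125, 124.90017700195312), 43.7027473449707)
[[ 55  54  55  65 118 170 193 197 197 188 171 138  91  64  56  55  55  56
   54  55  54  54  54  55  54  54  53  53]
 [ 55  54  55  66 118 159 183 193 197 197 197 182 150 108  69  56  54  55
   55  55  56  55  55  54  55  54  53  54]
 [ 54  54  55  65 103 132 156 179 192 196 198 197 187 160 118  79  59  56
   55  55  55  55  54  55  56  56  55  55]
 [ 54  56  56  64 101 122 130 149 171 187 195 198 197 189 172 140  96  66
   56  54  54  55  55  55  55  56  54  54]
 [ 53  55  56  65 100 121 124 128 140 162 182 193 197 198 197 183 153 115
   76  58  56  54  54  54  55  53  55  54]
 [ 55  55  55  66  99 119 122 124 126 132 154 177 191 196 198 197 189 171
  133  82  60  55  55  55  55  54  56  54]
 [ 54  55  54  61  89 114 122 123 123 124 129 147 170 186 196 199 198 196
  179 140  95  66  57  54  54  55  55  56]
 [ 55  54  54  55  67  94 112 118 121 123 1
[... 595 characters left out ...]
 123 123 122 124 124
  129 141 165 191 205 200 167 106  61  55]
 [ 55  61 103 163 188 189 188 186 185 183 176 156 133 126 125 122 122 124
  125 126 137 178 195 190 161  99  59  55]
 [ 56  73 138 179 192 192 191 190 189 189 185 166 135 129 127 123 123 125
  125 124 130 168 189 188 156  89  57  55]
 [ 56  90 158 188 192 193 193 192 192 192 189 169 137 128 129 125 134 138
  130 125 131 167 188 187 155  93  68  61]
 [ 62 113 167 188 189 190 190 192 192 192 189 171 139 129 130 136 159 169
  157 138 133 167 188 186 170 138 124 107]
 [ 63 122 168 184 187 188 189 190 190 191 190 170 137 129 131 149 176 188
  181 165 152 178 191 186 185 178 171 161]]
nut hole top [ 0.58592945 -0.15852832  0.078     ]
```

View pics/nut.png

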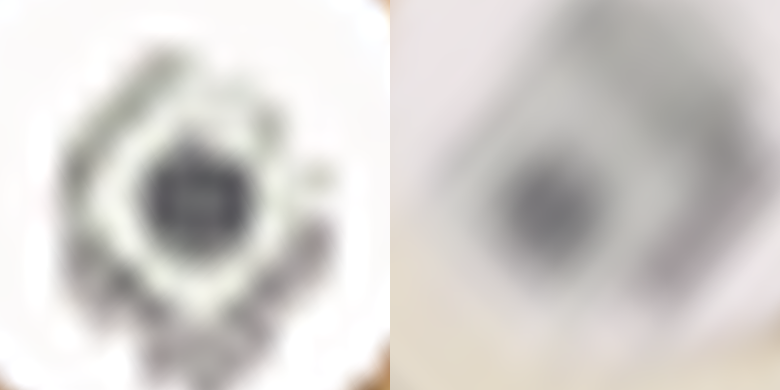

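Run:
```python
from h import *
import pickle
T=pickle.load(open('top0.pkl','rb'));S=pickle.load(open('scene0.pkl','rb'))
im=S['color'].astype(int)
m,st=comp(im.mean(-1)>158,266,184); print(st); P=poly(S,m,.121); print('bar scene z.121',cv2.minAreaRect(P*1000))
im=T['color'].astype(int)
m,st=comp(im.min(-1)>140,226,202); P=poly(T,m,.121); print('bar top',st,cv2.minAreaRect(P*1000))
for t in (.521,.169),:
    o=bot.get_obs()
    from scipy.spatial.transform import Rotation as R
    Rt=R.from_quat(o['tool_rot']).as_matrix()
    print(Rt.round(3)); print(Rt.T@(np.array([.521,.169,.20])-o['eef_pos']))
# other objects near: tube, can
for nm,u,v,z in(('tube',413/1.5,267/1.5,.085),('can',238/1.5,320/1.5,.115),('bolt',424/1.5,330/1.5,.044),('smallstand',565/1.5,255/1.5,.05)): print(nm,onz(T,u,v,z))
```

```text
[253 180  37  44 494]
bar scene z.121 ((552.1152954101562, 205.1874237060547), (139.56875610351562, 86.55368041992188), 29.411394119262695)
bar top [214 200  21   4  84] ((521.9595947265625, 170.8629608154297), (67.13624572753906, 12.158628463745117), 88.33258819580078)
[[ 0.946  0.324 -0.001]
 [ 0.324 -0.946  0.002]
 [ 0.    -0.002 -1.   ]]
[ 0.54762569 -0.49056669  0.03142948]
tube [0.5982521  0.00081003 0.085     ]
can [0.48996772 0.38552174 0.115     ]
bolt [ 0.46029154 -0.02121412  0.044     ]
smallstand [ 0.62105234 -0.3507169   0.05      ]
```

```bash
python3 -m crank '{"dr":[[0,0,-0.1],[0,0,-0.25],[0,0,-0.4]],"travel":[[0.02,-0.018,-0.01],[0.06,-0.054,-0.02],[0.1,-0.09,-0.03]],"hand":[0.085,0.085,0.085]}'; python3 -c "
from h import *
print(bot.get_obs()['joint_pos'].round(3))"
```

```text
clock: 0.48
eef_pos: [0.2276, -0.3542, 0.261]
tool_rot: [0.934, 0.358, 0.0, -0.001]
ft_force: [0.7, -0.2, 0.1]
grip_width: 0.0846
[-1.     0.073 -0.119  1.38   0.     1.408]
```

```bash
cat >> h.py <<'E'
from scipy.spatial.transform import Rotation as Ro
def to(x,y,z,phi=None):
    o=bot.get_obs(); Rt=Ro.from_quat(o['tool_rot']).as_matrix()
    print('travel',(Rt.T@(np.array([x,y,z])-o['eef_pos'])).round(4))
    ph=np.degrees(np.arctan2(Rt[1,1],Rt[0,1])); print('phi_y',ph.round(2),'tilt z',Rt[:,2].round(4))
    if phi is not None: print('dr_z options',np.radians(-(phi-ph)).round(3), np.radians(-(phi-ph)-360).round(3), np.radians(-(phi-ph)+360).round(3))
    print('q',o['joint_pos'].round(3),'F',o['ft_force'].round(2),'T',o['ft_torque'].round(2),'w',round(o['grip_width'],4),'p',o['eef_pos'].round(4),'t',o['clock'])
E
python3 -c "
from h import *
to(.521,.169,.2,178.3)"
```

```text
travel [ 0.5681 -0.1923  0.0615]
phi_y -47.99 tilt z [-4.0e-04  1.2e-03 -1.0e+00]
dr_z options -3.949 -10.233 2.334
q [-1.     0.073 -0.119  1.38   0.     1.408] F [ 0.69 -0.16  0.06] T [-0.04 -0.06  0.01] w 0.0846 p [ 0.2276 -0.3542  0.261 ] t 0.475
```

```bash
python3 -m crank '{"dr":[[0,0,-0.18],[0,0,-0.36],[0,0,-0.54],[0,0,-0.72],[0,0,-0.9],[0,0,-1.08],[0,0,-1.26],[0,0,-1.44],[0,0,-1.62],[0,0,-1.8]],"travel":[[0.056,-0.019,0],[0.112,-0.038,0],[0.168,-0.057,0],[0.224,-0.076,0],[0.28,-0.095,0],[0.336,-0.114,0],[0.392,-0.133,0],[0.448,-0.152,0],[0.504,-0.171,0],[0.568,-0.192,0]],"hand":[0.085,0.085,0.085,0.085,0.085,0.085,0.085,0.085,0.085,0.085]}'; python3 -c "
from h import *
to(.521,.169,.2,178.3)"
```

```text
clock: 1.72
eef_pos: [0.5208, 0.1638, 0.261]
tool_rot: [0.298, 0.954, -0.0, -0.0]
ft_force: [1.0, -0.6, 1.0]
grip_width: 0.0851
travel [0.0028 0.0044 0.061 ]
phi_y 55.29 tilt z [-3.e-04 -5.e-04 -1.e+00]
dr_z options -2.147 -8.43 4.136
q [ 0.305  0.324  0.195  1.442 -0.     0.911] F [ 1.01 -0.59  1.02] T [-0.04 -0.03 -0.05] w 0.0851 p [0.5208 0.1638 0.261 ] t 1.725
```

```bash
python3 -m crank '{"dr":[[0,0,-0.18],[0,0,-0.36],[0,0,-0.54],[0,0,-0.72],[0,0,-0.9],[0,0,-1.08],[0,0,-1.26],[0,0,-1.44],[0,0,-1.62],[0,0,-1.8]],"travel":[[0,0,0],[0,0,0],[0,0,0],[0,0,0],[0,0,0],[0,0,0.01],[0,0,0.02],[0,0,0.03],[0,0,0.045],[0,0,0.06]],"hand":[0.085,0.085,0.085,0.085,0.085,0.085,0.085,0.085,0.085,0.085]}'; python3 -m crank '{"dr":[[0,0,-0.17],[0,0,-0.345],[0,0,-0.345]],"travel":[[0,0,0],[0,0,0],[0,0,0]],"hand":[0.085,0.085,0.085]}'
python3 - <<'E'
from h import *
to(.521,.169,.09,178.3)
for n in ('top','scene'):
    c=snap(n); 
    u,v=proj(c,[.52,.169,.12])[0].astype(int); print(u,v)
    save(c['color'][max(0,v-60):v+60,max(0,u-60):u+60],n+'1.png',3.2)
a=np.hstack([cv2.imread('pics/%s1.png'%n) for n in('top','scene')]);cv2.imwrite('pics/v1.png',a)
E
```

```text
clock: 2.98
eef_pos: [0.5199, 0.162, 0.2003]
tool_rot: [-0.562, 0.827, 0.0, -0.001]
ft_force: [0.0, -0.5, 0.2]
grip_width: 0.0852
clock: 3.35
eef_pos: [0.52, 0.162, 0.2007]
tool_rot: [-0.693, 0.721, 0.0, -0.001]
ft_force: [-0.3, -0.0, 0.2]
grip_width: 0.0851
travel [-0.0071 -0.0009  0.1107]
phi_y 177.73 tilt z [-1.2e-03 -4.0e-04 -1.0e+00]
dr_z options -0.01 -6.293 6.273
q [ 0.302  0.344  0.067  1.295  0.    -1.229] F [-0.26 -0.02  0.23] T [ 0.01 -0.02 -0.06] w 0.0851 p [0.52   0.162  0.2007] t 3.35
224 202
271 187
```

View pics/v1.png

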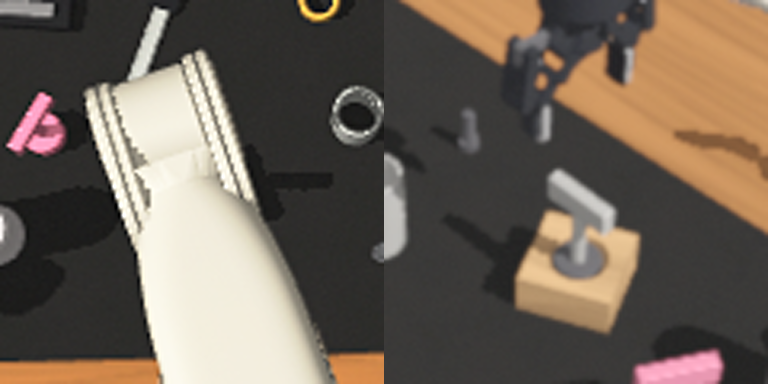

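Run:
```python
from h import *
import pickle
S=pickle.load(open('scene0.pkl','rb'))
im=S['color'].astype(int)
mm=(im.mean(-1)>155); k=np.zeros_like(mm)
k[178:196,258:288]=1
# exclude end face region / block : below the line of the bar's lower top edge
m,st=comp(mm&k,266,184); 
for r in range(178,196): print(r,''.join('#' if x else '.' for x in m[r,255:290]))
P=poly(S,m,.121); print('bar scene',st,cv2.minAreaRect(P*1000), P.mean(0))
# corners
print(proj(S,[[.5135+dx,.169+dy,.121] for dx,dy in((0,-.033),(0,.033),(.014,.033),(.014,-.033))]))
```

```text
178 ...................................
179 ...................................
180 ..........#........................
181 .........###.......................
182 ........######.....................
183 ........#######....................
184 .........########..................
185 ...........#######.................
186 ............#######................
187 ..............#######..............
188 ...............#######.............
189 ................#######............
190 ..................#######..........
191 ...................#######.........
192 ....................########.......
193 ......................######.......
194 .......................#####.......
195 ........................####.......
bar scene [263 180  20  16  97] ((519.0615844726562, 172.693603515625), (72.4909896850586, 16.128246307373047), 87.32777404785156) [0.5191005  0.17266747]
[[263.97797718 180.00199808]
 [282.42314169 192.24496115]
 [278.95605785 195.04938931]
 [260.49255145 182.67404815]]
```

```bash
python3 -m crank '{"dr":[[0,0,-0.005],[0,0,-0.005],[0,0,-0.005],[0,0,-0.005],[0,0,-0.005],[0,0,-0.005]],"travel":[[-0.0075,-0.0005,0.02],[-0.0075,-0.0005,0.05],[-0.0075,-0.0005,0.08],[-0.0075,-0.0005,0.1],[-0.0075,-0.0005,0.11],[-0.0075,-0.0005,0.11]],"hand":[0.085,0.085,0.085,0.085,0.085,0.085]}';  python3 - <<'E'
from h import *
to(.5205,.1695,.09,178)
for n in ('scene',):
    c=snap(n); 
    u,v=proj(c,[.52,.169,.12])[0].astype(int); print(u,v)
    save(c['color'][max(0,v-60):v+60,max(0,u-60):u+60],n+'2.png',4)
E
```

```text
clock: 4.2
eef_pos: [0.5207, 0.1694, 0.0909]
tool_rot: [-0.695, 0.719, 0.0, -0.001]
ft_force: [-0.0, -0.6, -0.7]
grip_width: 0.0851
travel [-0.      0.0002  0.0009]
phi_y 178.08 tilt z [-1.1e-03 -4.0e-04 -1.0e+00]
dr_z options 0.001 -6.282 6.285
q [ 0.315  0.434 -0.101  1.037 -0.    -1.223] F [-0.04 -0.62 -0.74] T [-0.01 -0.03  0.01] w 0.0851 p [0.5207 0.1694 0.0909] t 4.2
271 187
```

View pics/scene2.png

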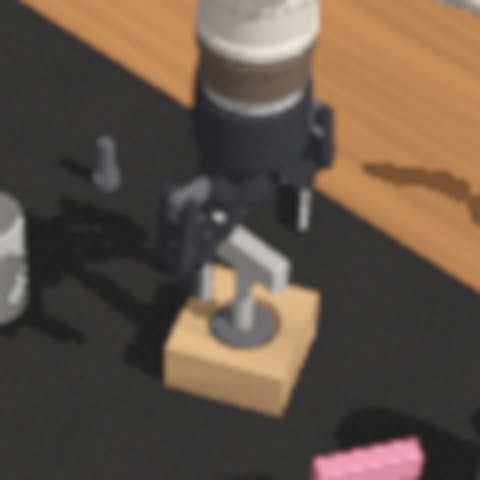

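The jaws straddle the bar (around (260,260) in the crop). Now I'll close them.

```bash
python3 -m crank '{"dr":[[0,0,0],[0,0,0],[0,0,0],[0,0,0],[0,0,0],[0,0,0],[0,0,0],[0,0,0]],"travel":[[0,0,0],[0,0,0],[0,0,0],[0,0,0],[0,0,0],[0,0,0],[0,0,0],[0,0,0]],"hand":[0.05,0.03,0.01,0.005,0.005,0.005,0.005,0.005]}';  python3 - <<'E'
from h import *
to(.5205,.1695,.09,178)
E
```

```text
clock: 5.25
eef_pos: [0.5209, 0.1696, 0.0916]
tool_rot: [-0.696, 0.719, 0.0, 0.0]
ft_force: [-3.4, -0.3, 5.1]
grip_width: 0.0127
travel [0.0001 0.0004 0.0016]
phi_y 178.14 tilt z [-1.e-04  1.e-04 -1.e+00]
dr_z options 0.002 -6.281 6.286
q [ 0.315  0.432 -0.101  1.038  0.    -1.224] F [-3.44 -0.26  5.06] T [-0.13  0.66  0.01] w 0.0127 p [0.5209 0.1696 0.0916] t 5.25
```

```bash
python3 -m crank '{"dr":[[0,0,0],[0,0,0],[0,0,0],[0,0,0],[0,0,0],[0,0,0],[0,0,0]],"travel":[[0,0,-0.01],[0,0,-0.03],[0,0,-0.05],[0,0,-0.08],[0,0,-0.11],[0,0,-0.13],[0,0,-0.13]],"hand":[0.005,0.005,0.005,0.005,0.005,0.005,0.005]}';  python3 - <<'E'
from h import *
to(.5855,-.158,.22,-27)
c=snap('scene'); 
u,v=proj(c,[.52,.169,.22])[0].astype(int); print(u,v)
save(c['color'][max(0,v-40):v+80,max(0,u-60):u+60],'scene3.png',4)
E
```

```text
clock: 6.12
eef_pos: [0.5223, 0.1698, 0.2227]
tool_rot: [-0.695, 0.719, -0.001, 0.002]
ft_force: [0.5, 0.2, -2.9]
grip_width: 0.0133
travel [ 0.3256 -0.0739  0.0026]
phi_y 178.12 tilt z [ 3.6e-03  9.0e-04 -1.0e+00]
dr_z options 3.58 -2.703 9.863
q [ 0.314  0.339  0.117  1.345 -0.    -1.224] F [ 0.51  0.18 -2.87] T [ 0.02 -0.02  0.04] w 0.0133 p [0.5223 0.1698 0.2227] t 6.125
272 160
```

View pics/scene3.png

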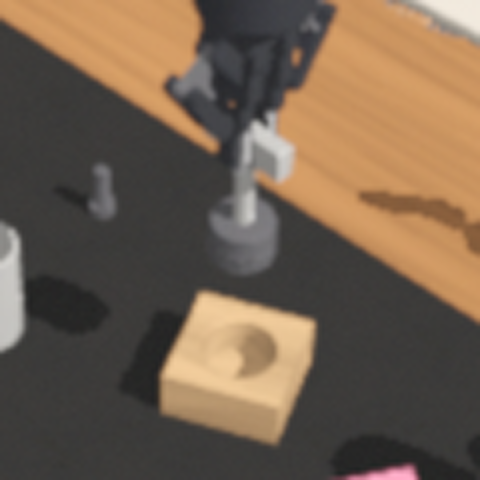

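```bash
python3 -m crank '{"dr":[[0,0,0.05],[0,0,0.1],[0,0,0.15],[0,0,0.2],[0,0,0.25],[0,0,0.3],[0,0,0.35],[0,0,0.38],[0,0,0.38],[0,0,0.38]],"travel":[[0.025,-0.0055,0],[0.065,-0.0145,0],[0.11,-0.025,0],[0.16,-0.036,0],[0.21,-0.047,0],[0.255,-0.058,0],[0.295,-0.067,0],[0.32,-0.073,0.01],[0.326,-0.074,0.03],[0.326,-0.074,0.03]],"hand":[0.005,0.005,0.005,0.005,0.005,0.005,0.005,0.005,0.005,0.005]}';  python3 - <<'E'
from h import *
import pickle
to(.5855,-.158,.19,153)
c=snap('scene'); pickle.dump(c,open('s4.pkl','wb'))
u,v=proj(c,[.5855,-.158,.1])[0].astype(int); print(u,v)
a=cv2.resize(c['color'][v-40:v+50,u-45:u+45],(400,400),interpolation=cv2.INTER_CUBIC)
c=snap('top'); pickle.dump(c,open('t4.pkl','wb'));u,v=proj(c,[.5855,-.158,.1])[0].astype(int)
b=cv2.resize(c['color'][v-45:v+45,u-45:u+45],(400,400),interpolation=cv2.INTER_CUBIC)
cv2.imwrite('pics/v4.png',np.hstack([a,b])[:,:,::-1])
E
```

```text
clock: 7.42
eef_pos: [0.5821, -0.1588, 0.1873]
tool_rot: [-0.547, 0.837, 0.003, -0.003]
ft_force: [-0.2, 0.9, -4.2]
grip_width: 0.0129
travel [-0.0021 -0.0028 -0.0028]
phi_y 156.28 tilt z [-0.0076  0.0021 -1.    ]
dr_z options 0.057 -6.226 6.34
q [-0.266  0.474  0.228  1.333  0.    -1.423] F [-0.17  0.89 -4.16] T [0.01 0.   0.05] w 0.0129 p [ 0.5821 -0.1588  0.1873] t 7.425
173 148
```

View pics/v4.png

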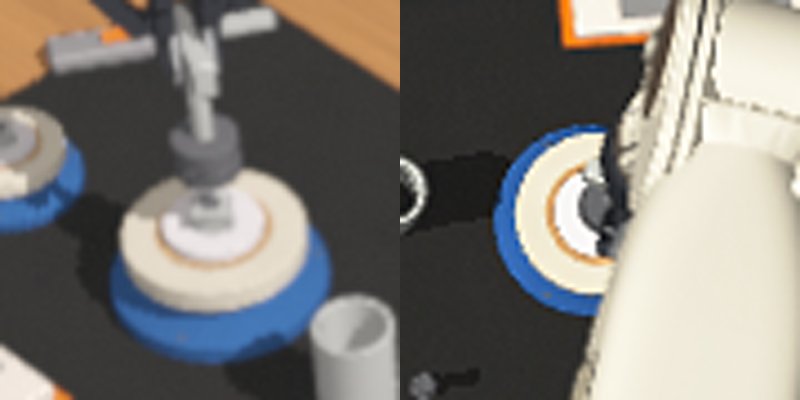

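Run:
```python
from h import *
import pickle
c=pickle.load(open('s4.pkl','rb')); im=c['color'].astype(int).mean(-1).astype(int)
print(im[128:150,160:190])
th=np.linspace(0,2*np.pi,181)
def ext(cx,cy,r,z):
    p=proj(c,[[cx+r*np.cos(t),cy+r*np.sin(t),z] for t in th]); return p.min(0).round(2),p.max(0).round(2)
o=bot.get_obs(); print(o['eef_pos'])
kz=.1873-.0816
print('socket bottom',ext(.5821,-.1588,.0222,kz),'top',ext(.5821,-.1588,.0222,kz+.03))
print('wheel',ext(.5855,-.158,.062,.054)); print('flange',ext(.5855,-.158,.034,.062)); print('foot',ext(.5855,-.158,.075,.0))
S=pickle.load(open('scene0.pkl','rb')); im=S['color'].astype(int);r,g,b=im[...,0],im[...,1],im[...,2]
m,st=comp((r-b>10)&(r>120),165,172);print('wheel bbox',st)
ys,xs=np.nonzero(cv2.morphologyEx(((b-r>20)&(b>70)).astype(np.uint8),cv2.MORPH_OPEN,np.ones((2,2)))); k=(xs>140)&(xs<215)&(ys>140)&(ys<200); print('blue x',xs[k].min(),xs[k].max(),ys[k].max())
for row in (150,154,158,162,166,170): print(row,im[row,150:158].tolist(),'|',im[row,194:202].tolist())
```

```text
[[ 56  55  57  55  55  55  55  57  59  76 116 130 171 183 184 183 154  98
   60  56  55  55  56  55  56  55  56  57  56  54]
 [ 55  55  55  56  55  55  55  53  56  69 117 144 170 172 164 155 127  83
   58  55  55  55  57  53  56  55  57  55  55  55]
 [ 56  57  56  55  54  57  54  55  55  67 120 152 173 176 158 112  73  60
   56  56  56  56  55  56  57  56  55  56  56  56]
 [ 58  57  55  56  55  55  55  55  54  64 111 147 173 187 177 122  65  56
   56  56  56  56  55  56  55  56  56  56  56  56]
 [ 56  56  56  55  56  56  56  55  56  61  96 139 170 188 185 132  71  57
   55  55  56  56  56  56  56  56  56  56  56  55]
 [ 56  57  56  56  56  57  56  55  55  59  88 132 166 186 187 143  93  74
   64  60  56  55  56  55  57  56  57  55  56  55]
 [ 56  57  55  57  57  56  56  57  56  65  94 128 162 183 188 156 118 102
   96  83  65  56  56  56  56  56  55  56  55  56]
 [ 55  55  56  56  57  55  56  58  64  70  91 123 158 181 188 163 130 117
  115 107  86  66  57  56  56  55  56  56  55  57]
 [ 56  55  57  56  56  56  59  68  74  74  81 119 154 178 188 166 132 119
  117 115 107  79  58  55 
[... 2827 characters left out ...]
4, 59], [162, 153, 140], [216, 207, 191], [226, 217, 201]] | [[229, 219, 204], [226, 217, 201], [200, 194, 186], [136, 146, 171], [75, 113, 168], [63, 101, 153], [59, 80, 116], [56, 61, 73]]
166 [[35, 35, 35], [36, 37, 36], [36, 36, 37], [38, 44, 56], [41, 62, 96], [78, 88, 110], [163, 156, 146], [210, 201, 185]] | [[217, 208, 193], [200, 193, 183], [155, 160, 176], [91, 124, 174], [67, 113, 173], [68, 113, 172], [66, 111, 170], [59, 93, 141]]
170 [[35, 36, 34], [35, 36, 37], [37, 44, 57], [38, 63, 99], [40, 67, 107], [40, 67, 107], [52, 72, 107], [92, 97, 108]] | [[132, 148, 180], [80, 121, 177], [68, 116, 177], [66, 115, 177], [68, 117, 177], [67, 116, 178], [67, 115, 177], [62, 101, 156]]
```

```bash
python3 -m crank '{"dr":[[0,0,0],[0,0,0]],"travel":[[0,0,0],[0,0,0]],"hand":[0.005,0.005]}';  python3 - <<'E'
from h import *
to(.585,-.158,.163,156)
E
```

```text
clock: 7.78
eef_pos: [0.5849, -0.1582, 0.1922]
tool_rot: [-0.548, 0.837, -0.001, 0.001]
ft_force: [-0.1, -0.3, -3.6]
grip_width: 0.0131
travel [-0.0002 -0.      0.0292]
phi_y 156.41 tilt z [ 1.4e-03 -4.0e-04 -1.0e+00]
dr_z options 0.007 -6.276 6.29
q [-0.264  0.469  0.233  1.333  0.    -1.423] F [-0.06 -0.29 -3.61] T [-0.05  0.03 -0.02] w 0.0131 p [ 0.5849 -0.1582  0.1922] t 7.775
```

```bash
python3 -m crank '{"dr":[[0,0,0],[0,0,0],[0,0,0],[0,0,0]],"travel":[[0,0,0.012],[0,0,0.022],[0,0,0.03],[0,0,0.03]],"hand":[0.005,0.005,0.005,0.005]}';  python3 -m crank '{"dr":[[0,0,0],[0,0,0],[0,0,0],[0,0,0]],"travel":[[0,0,0.0007],[0,0,0.0014],[0,0,0.002],[0,0,0.002]],"hand":[0.005,0.005,0.005,0.005]}'
python3 - <<'E'
from h import *
to(.585,-.158,.158,156)
E
```

```text
clock: 8.28
eef_pos: [0.5837, -0.1585, 0.1601]
tool_rot: [-0.547, 0.837, 0.001, -0.001]
ft_force: [-1.1, -0.1, -3.2]
grip_width: 0.0133
clock: 8.78
eef_pos: [0.5844, -0.1587, 0.1594]
tool_rot: [-0.547, 0.837, -0.0, 0.0]
ft_force: [1.0, -0.3, -2.7]
grip_width: 0.0127
travel [-0.0009 -0.0003  0.0014]
phi_y 156.36 tilt z [ 1.e-04 -0.e+00 -1.e+00]
dr_z options 0.006 -6.277 6.289
q [-0.265  0.486  0.174  1.259  0.    -1.423] F [ 0.98 -0.31 -2.73] T [ 0.01  0.05 -0.14] w 0.0127 p [ 0.5844 -0.1587  0.1594] t 8.775
```

```bash
python3 -m crank '{"dr":[[0,0,0],[0,0,0],[0,0,0]],"travel":[[-0.0005,0,0.0004],[-0.0005,0,0.0008],[-0.0005,0,0.0008]],"hand":[0.005,0.005,0.005]}'; python3 -m crank '{"dr":[[0,0,0],[0,0,0],[0,0,0]],"travel":[[0,0,0.0004],[0,0,0.0008],[0,0,0.0008]],"hand":[0.005,0.005,0.005]}'
```

```text
clock: 9.15
eef_pos: [0.5847, -0.1583, 0.1586]
tool_rot: [-0.547, 0.837, -0.0, 0.0]
ft_force: [-0.5, -0.4, -3.0]
grip_width: 0.0132
clock: 9.52
eef_pos: [0.5848, -0.1583, 0.1581]
tool_rot: [-0.547, 0.837, -0.0, 0.0]
ft_force: [-0.3, -0.4, -0.1]
grip_width: 0.0132
```

```bash
python3 -m crank '{"dr":[[0,0,0.02],[0,0,0.04],[0,0,0.06],[0,0,0.06]],"travel":[[0,0,0.0004],[0,0,0.0004],[0,0,0.0004],[0,0,0.0004]],"hand":[0.005,0.005,0.005,0.005]}'; python3 -m crank '{"dr":[[0,0,0.02],[0,0,0.04],[0,0,0.06],[0,0,0.06]],"travel":[[0,0,0],[0,0,0],[0,0,0],[0,0,0]],"hand":[0.005,0.005,0.005,0.005]}';python3 -c "
from h import *
to(.585,-.158,.158,138)"
```

```text
clock: 10.02
eef_pos: [0.5846, -0.1583, 0.1571]
tool_rot: [-0.522, 0.853, -0.0, -0.0]
ft_force: [0.3, 0.0, -4.4]
grip_width: 0.013
clock: 10.52
eef_pos: [0.5844, -0.1582, 0.1569]
tool_rot: [-0.496, 0.868, 0.0, -0.0]
ft_force: [-0.3, -0.5, -3.7]
grip_width: 0.0132
travel [-0.0005 -0.0004 -0.0011]
phi_y 149.47 tilt z [-7.e-04  2.e-04 -1.e+00]
dr_z options 0.2 -6.083 6.483
q [-0.264  0.488  0.171  1.254 -0.    -1.302] F [-0.28 -0.53 -3.7 ] T [-0.32 -0.06 -0.07] w 0.0132 p [ 0.5844 -0.1582  0.1569] t 10.525
```

```bash
python3 -m crank '{"dr":[[0,0,0],[0,0,0],[0,0,0]],"travel":[[-0.0005,0,0.0005],[-0.0005,0,0.001],[-0.0005,0,0.001]],"hand":[0.005,0.005,0.005]}'
```

```text
clock: 10.9
eef_pos: [0.5847, -0.158, 0.1563]
tool_rot: [-0.496, 0.868, -0.0, -0.0]
ft_force: [-0.5, -1.4, -3.7]
grip_width: 0.0127
```

```bash
python3 -m crank '{"dr":[[0,0,0],[0,0,0],[0,0,0]],"travel":[[0,0,0.0004],[0,0,0.0008],[0,0,0.0008]],"hand":[0.005,0.005,0.005]}'
```

```text
clock: 11.28
eef_pos: [0.5847, -0.1579, 0.1555]
tool_rot: [-0.496, 0.868, -0.0, -0.0]
ft_force: [-0.9, -2.1, -3.0]
grip_width: 0.0131
```

```bash
python3 -m crank '{"dr":[[0,0,0],[0,0,0],[0,0,0],[0,0,0]],"travel":[[0.0005,0,0.0005],[0.0005,0,0.001],[0.0005,0,0.002],[0.0005,0,0.002]],"hand":[0.005,0.005,0.005,0.005]}'
```

```text
clock: 11.78
eef_pos: [0.5846, -0.1582, 0.1534]
tool_rot: [-0.496, 0.868, 0.0, 0.0]
ft_force: [-1.1, -0.7, -2.1]
grip_width: 0.0136
```

```bash
python3 -m crank '{"dr":[[0,0,0],[0,0,0],[0,0,0],[0,0,0]],"travel":[[0.0,0,0.0008],[0.0,0,0.0016],[0.0,0,0.002],[0,0,0.002]],"hand":[0.005,0.005,0.005,0.005]}';python3 -c "
from h import *
to(.585,-.158,.1456,138)"
```

```text
clock: 12.28
eef_pos: [0.5846, -0.1582, 0.1515]
tool_rot: [-0.496, 0.868, 0.0, 0.0]
ft_force: [-0.2, -0.8, -1.9]
grip_width: 0.0132
travel [-0.0004 -0.0002  0.0059]
phi_y 149.48 tilt z [ 0.  0. -1.]
dr_z options 0.2 -6.083 6.484
q [-0.264  0.491  0.161  1.241  0.    -1.303] F [-0.18 -0.85 -1.9 ] T [-0.35  0.22 -0.04] w 0.0132 p [ 0.5846 -0.1582  0.1515] t 12.275
```

```bash
python3 -m crank '{"dr":[[0,0,0],[0,0,0],[0,0,0],[0,0,0]],"travel":[[0.0,0,0.001],[0.0,0,0.002],[0.0,0,0.003],[0,0,0.003]],"hand":[0.005,0.005,0.005,0.005]}'
```

```text
clock: 12.78
eef_pos: [0.5846, -0.1583, 0.1484]
tool_rot: [-0.496, 0.868, -0.0, -0.0]
ft_force: [-1.2, -1.1, -0.8]
grip_width: 0.0127
```

```bash
python3 -m crank '{"dr":[[0,0,0],[0,0,0],[0,0,0],[0,0,0]],"travel":[[0.0,0,0.0007],[0.0,0,0.0014],[0.0,0,0.002],[0,0,0.002]],"hand":[0.005,0.005,0.005,0.005]}'
```

```text
clock: 13.28
eef_pos: [0.5846, -0.1583, 0.1465]
tool_rot: [-0.496, 0.868, -0.0, 0.0]
ft_force: [-0.8, -1.0, -0.7]
grip_width: 0.0132
```

```bash
python3 -m crank '{"dr":[[0,0,0],[0,0,0],[0,0,0],[0,0,0]],"travel":[[0.0,0,0.0003],[0.0,0,0.0006],[0.0,0,0.0008],[0,0,0.0008]],"hand":[0.005,0.005,0.005,0.005]}';python3 -c "
from h import *
to(.585,-.158,.1456,138)"
```

```text
clock: 13.78
eef_pos: [0.5846, -0.1582, 0.1457]
tool_rot: [-0.496, 0.868, -0.0, 0.0]
ft_force: [-1.1, -0.9, 0.0]
grip_width: 0.0129
travel [-0.0004 -0.0002  0.0001]
phi_y 149.48 tilt z [ 0. -0. -1.]
dr_z options 0.2 -6.083 6.484
q [-0.264  0.495  0.152  1.228 -0.    -1.302] F [-1.08 -0.93  0.01] T [-0.42  0.31 -0.11] w 0.0129 p [ 0.5846 -0.1582  0.1457] t 13.775
```

```bash
python3 -m crank '{"dr":[[0,0,0],[0,0,0],[0,0,0]],"travel":[[0.0,0,0.0003],[0.0,0,0.0005],[0,0,0.0005]],"hand":[0.005,0.005,0.005]}'
```

```text
clock: 14.15
eef_pos: [0.5847, -0.1582, 0.1454]
tool_rot: [-0.496, 0.868, -0.0, 0.0]
ft_force: [-2.7, -0.5, 0.7]
grip_width: 0.0132
```

```bash
python3 -m crank '{"dr":[[0,0,0],[0,0,0],[0,0,0]],"travel":[[0.0,0,0.0003],[0.0,0,0.0005],[0,0,0.0005]],"hand":[0.005,0.005,0.005]}'
```

```text
clock: 14.52
eef_pos: [0.5847, -0.1583, 0.1452]
tool_rot: [-0.496, 0.868, -0.0, 0.0]
ft_force: [-1.7, -1.0, 4.1]
grip_width: 0.0131
```

```bash
python3 -m crank '{"dr":[[0,0,0.02],[0,0,0.05],[0,0,0.08],[0,0,0.1]],"travel":[[0.0,0,-0.0002],[0.0,0,-0.0002],[0,0,-0.0002],[0,0,-0.0002]],"hand":[0.005,0.005,0.005,0.005]}';python3 -c "
from h import *
to(.585,-.158,.1456,-60)"
```

```text
clock: 15.02
eef_pos: [0.5852, -0.1581, 0.1452]
tool_rot: [-0.452, 0.892, -0.0, 0.001]
ft_force: [-0.1, -1.9, 4.5]
grip_width: 0.0132
travel [ 0.      0.0002 -0.0004]
phi_y 143.69 tilt z [ 1.2e-03  2.0e-04 -1.0e+00]
dr_z options 3.555 -2.728 9.838
q [-2.640e-01  4.950e-01  1.510e-01  1.225e+00  1.000e-03 -1.201e+00] F [-0.06 -1.9   4.52] T [-0.2   0.16  0.03] w 0.0132 p [ 0.5852 -0.1581  0.1452] t 15.025
```

```bash
python3 -m crank '{"dr":[[0,0,0.03],[0,0,0.06],[0,0,0.08],[0,0,0.1]],"travel":[[0.0,0,0],[0.0,0,0],[0,0,0],[0,0,0]],"hand":[0.005,0.005,0.005,0.005]}';python3 -c "
from h import *
to(.585,-.158,.1456,-60)"
```

```text
clock: 15.52
eef_pos: [0.585, -0.1581, 0.1452]
tool_rot: [-0.406, 0.914, -0.0, 0.0]
ft_force: [0.4, -0.1, 5.9]
grip_width: 0.0133
travel [-0.0001  0.0001 -0.0004]
phi_y 137.96 tilt z [ 1.e-03  1.e-04 -1.e+00]
dr_z options 3.455 -2.828 9.738
q [-0.264  0.495  0.151  1.225  0.    -1.101] F [ 0.4  -0.09  5.88] T [ 0.02 -0.18  0.01] w 0.0133 p [ 0.585  -0.1581  0.1452] t 15.525
```

```bash
python3 -m crank '{"dr":[[0,0,0.03],[0,0,0.06],[0,0,0.08],[0,0,0.1]],"travel":[[0.0,0,0],[0.0,0,0],[0,0,0],[0,0,0]],"hand":[0.005,0.005,0.005,0.005]}';python3 -c "
from h import *
to(.585,-.158,.1456,-60)"
```

```text
clock: 16.02
eef_pos: [0.5845, -0.1584, 0.1451]
tool_rot: [-0.36, 0.933, -0.0, -0.0]
ft_force: [-0.6, -0.4, 5.8]
grip_width: 0.0131
travel [-0.0007 -0.     -0.0005]
phi_y 132.22 tilt z [-2.e-04 -5.e-04 -1.e+00]
dr_z options 3.355 -2.928 9.638
q [-2.640e-01  4.950e-01  1.510e-01  1.226e+00 -1.000e-03 -1.001e+00] F [-0.59 -0.41  5.79] T [-0.15  0.15  0.09] w 0.0131 p [ 0.5845 -0.1584  0.1451] t 16.025
```

```bash
python3 -m crank '{"dr":[[0,0,0.03],[0,0,0.06],[0,0,0.08],[0,0,0.1]],"travel":[[0.0,0,0],[0.0,0,0],[0,0,0],[0,0,0]],"hand":[0.005,0.005,0.005,0.005]}';python3 -c "
from h import *
to(.585,-.158,.1456,-60)"
```

```text
clock: 16.52
eef_pos: [0.5843, -0.1584, 0.1451]
tool_rot: [-0.313, 0.95, -0.0, -0.0]
ft_force: [-0.1, -0.4, 6.0]
grip_width: 0.0128
travel [-0.0008 -0.0001 -0.0005]
phi_y 126.52 tilt z [-5.e-04 -6.e-04 -1.e+00]
dr_z options 3.255 -3.028 9.539
q [-2.640e-01  4.950e-01  1.510e-01  1.226e+00 -1.000e-03 -9.020e-01] F [-0.09 -0.39  6.02] T [-0.16  0.25  0.25] w 0.0128 p [ 0.5843 -0.1584  0.1451] t 16.525
```

```bash
python3 -m crank '{"dr":[[0,0,0.03],[0,0,0.06],[0,0,0.09],[0,0,0.12],[0,0,0.15]],"travel":[[0.0,0,0],[0.0,0,0],[0,0,0],[0,0,-0.0001],[0,0,-0.0001]],"hand":[0.005,0.005,0.005,0.005,0.005]}';python3 -c "
from h import *
to(.585,-.158,.1456,-60)"
```

```text
clock: 17.15
eef_pos: [0.5842, -0.1584, 0.1452]
tool_rot: [-0.241, 0.97, -0.0, -0.0]
ft_force: [-0.9, -0.7, 7.0]
grip_width: 0.0131
travel [-0.0008 -0.     -0.0004]
phi_y 117.9 tilt z [-6.e-04 -5.e-04 -1.e+00]
dr_z options 3.105 -3.178 9.388
q [-2.640e-01  4.950e-01  1.510e-01  1.227e+00 -1.000e-03 -7.510e-01] F [-0.91 -0.74  6.95] T [-0.15  0.32  0.21] w 0.0131 p [ 0.5842 -0.1584  0.1452] t 17.15
```

```bash
python3 -m crank '{"dr":[[0,0,0.08],[0,0,0.16],[0,0,0.24],[0,0,0.32],[0,0,0.4]],"travel":[[0,0,-0.0001],[0,0,-0.00015],[0,0,-0.0002],[0,0,-0.00025],[0,0,-0.0003]],"hand":[0.005,0.005,0.005,0.005,0.005]}';python3 -c "
from h import *
to(.585,-.158,.1456,-65)"
```

```text
clock: 17.77
eef_pos: [0.5841, -0.1583, 0.1455]
tool_rot: [-0.043, 0.999, -0.0, -0.0]
ft_force: [-1.4, -0.0, 6.8]
grip_width: 0.013
travel [-0.0009  0.0003 -0.0001]
phi_y 94.89 tilt z [-9.e-04 -4.e-04 -1.e+00]
dr_z options 2.791 -3.493 9.074
q [-2.640e-01  4.950e-01  1.510e-01  1.228e+00 -1.000e-03 -3.500e-01] F [-1.44 -0.04  6.76] T [-0.1   0.41  0.23] w 0.013 p [ 0.5841 -0.1583  0.1455] t 17.775
```

```bash
python3 -m crank '{"dr":[[0,0,0.08],[0,0,0.16],[0,0,0.24],[0,0,0.32],[0,0,0.4]],"travel":[[0,0,-0.0001],[0,0,-0.00015],[0,0,-0.0002],[0,0,-0.00025],[0,0,-0.0003]],"hand":[0.005,0.005,0.005,0.005,0.005]}';python3 -c "
from h import *
to(.585,-.158,.1456,-65)"
```

```text
clock: 18.4
eef_pos: [0.584, -0.1582, 0.1457]
tool_rot: [0.157, 0.988, -0.0, -0.001]
ft_force: [-1.6, -1.0, 6.7]
grip_width: 0.0133
travel [-0.0009  0.0005  0.0001]
phi_y 71.98 tilt z [-1.2e-03 -1.0e-04 -1.0e+00]
dr_z options 2.391 -3.892 8.674
q [-0.264  0.495  0.151  1.229 -0.     0.05 ] F [-1.63 -0.99  6.66] T [-0.06  0.48  0.26] w 0.0133 p [ 0.584  -0.1582  0.1457] t 18.4
```

```bash
python3 -m crank '{"dr":[[0,0,0.08],[0,0,0.16],[0,0,0.24],[0,0,0.32],[0,0,0.4],[0,0,0.48],[0,0,0.56],[0,0,0.64],[0,0,0.72],[0,0,0.8]],"travel":[[0,0,-0.0001],[0,0,-0.00015],[0,0,-0.0002],[0,0,-0.00025],[0,0,-0.0003],[0,0,-0.00035],[0,0,-0.0004],[0,0,-0.00045],[0,0,-0.0005],[0,0,-0.00055]],"hand":[0.005,0.005,0.005,0.005,0.005,0.005,0.005,0.005,0.005,0.005]}';python3 -c "
from h import *
to(.585,-.158,.1456,-65)"
```

```text
clock: 19.65
eef_pos: [0.5839, -0.1579, 0.1463]
tool_rot: [0.529, 0.849, -0.0, -0.001]
ft_force: [-1.4, 0.1, 7.1]
grip_width: 0.0127
travel [-0.0006  0.0009  0.0006]
phi_y 26.15 tilt z [-1.4e-03  6.0e-04 -1.0e+00]
dr_z options 1.591 -4.692 7.874
q [-0.264  0.494  0.152  1.23   0.     0.85 ] F [-1.41  0.07  7.13] T [0.14 0.41 0.28] w 0.0127 p [ 0.5839 -0.1579  0.1463] t 19.65
```

```bash
python3 -m crank '{"dr":[[0,0,0.08],[0,0,0.16],[0,0,0.24],[0,0,0.32],[0,0,0.4],[0,0,0.48],[0,0,0.56],[0,0,0.64],[0,0,0.72],[0,0,0.8]],"travel":[[0,0,-0.0001],[0,0,-0.00015],[0,0,-0.0002],[0,0,-0.00025],[0,0,-0.0003],[0,0,-0.00035],[0,0,-0.0004],[0,0,-0.00045],[0,0,-0.0005],[0,0,-0.00055]],"hand":[0.005,0.005,0.005,0.005,0.005,0.005,0.005,0.005,0.005,0.005]}';python3 -c "
from h import *
to(.585,-.158,.1456,-65)"
```

```text
clock: 20.9
eef_pos: [0.5841, -0.1576, 0.1468]
tool_rot: [0.817, 0.576, -0.0, -0.001]
ft_force: [-2.0, 0.9, 6.5]
grip_width: 0.0131
travel [-0.0001  0.001   0.0012]
phi_y -19.67 tilt z [-0.001   0.0012 -1.    ]
dr_z options 0.791 -5.492 7.074
q [-2.640e-01  4.940e-01  1.530e-01  1.231e+00  1.000e-03  1.650e+00] F [-2.03  0.94  6.47] T [0.3  0.37 0.25] w 0.0131 p [ 0.5841 -0.1576  0.1468] t 20.9
```

```bash
python3 -m crank '{"dr":[[0,0,0.08],[0,0,0.16],[0,0,0.24],[0,0,0.32],[0,0,0.4],[0,0,0.48],[0,0,0.56],[0,0,0.64],[0,0,0.72],[0,0,0.8]],"travel":[[0,0,-0.0001],[0,0,-0.00015],[0,0,-0.0002],[0,0,-0.00025],[0,0,-0.0003],[0,0,-0.00035],[0,0,-0.0004],[0,0,-0.00045],[0,0,-0.0005],[0,0,-0.00055]],"hand":[0.005,0.005,0.005,0.005,0.005,0.005,0.005,0.005,0.005,0.005]}';python3 -c "
from h import *
to(.585,-.158,.22,-65)"
```

```text
clock: 22.15
eef_pos: [0.5845, -0.1575, 0.1473]
tool_rot: [0.977, 0.212, 0.0, -0.001]
ft_force: [0.0, 1.2, 5.4]
grip_width: 0.0132
travel [ 0.0003  0.0006 -0.0727]
phi_y -65.5 tilt z [-2.0e-04  1.3e-03 -1.0e+00]
dr_z options -0.009 -6.292 6.274
q [-2.640e-01  4.940e-01  1.540e-01  1.232e+00  1.000e-03  2.450e+00] F [0.01 1.17 5.42] T [0.32 0.04 0.22] w 0.0132 p [ 0.5845 -0.1575  0.1473] t 22.15
```

```bash
python3 -m crank '{"dr":[[0,0,0],[0,0,-0.04],[0,0,-0.08],[0,0,-0.1]],"travel":[[0,0,-0.0005],[0,0,-0.001],[0,0,-0.001],[0,0,-0.001]],"hand":[0.005,0.005,0.005,0.005]}';python3 -m crank '{"dr":[[0,0,0],[0,0,0],[0,0,0]],"travel":[[0,0,-0.002],[0,0,-0.004],[0,0,-0.006]],"hand":[0.005,0.005,0.005]}';python3 -c "
from h import *
to(.585,-.158,.22,-65)"
```

```text
clock: 22.65
eef_pos: [0.5842, -0.1579, 0.1475]
tool_rot: [0.965, 0.262, -0.001, -0.001]
ft_force: [0.6, 0.4, 1.1]
grip_width: 0.0135
clock: 23.02
eef_pos: [0.584, -0.1582, 0.1536]
tool_rot: [0.965, 0.262, -0.001, -0.0]
ft_force: [-0.3, 0.3, -3.3]
grip_width: 0.0131
travel [ 0.0009  0.0002 -0.0664]
phi_y -59.66 tilt z [-1.8e-03  2.0e-04 -1.0e+00]
dr_z options 0.093 -6.19 6.376
q [-0.264  0.49   0.165  1.248 -0.     2.348] F [-0.33  0.32 -3.33] T [ 0.06 -0.11  0.03] w 0.0131 p [ 0.584  -0.1582  0.1536] t 23.025
```

```bash
python3 -m crank '{"dr":[[0,0,0],[0,0,0],[0,0,0],[0,0,0],[0,0,0]],"travel":[[0,0,-0.01],[0,0,-0.03],[0,0,-0.055],[0,0,-0.07],[0,0,-0.07]],"hand":[0.005,0.005,0.005,0.005,0.005]}';python3 - <<'E'
from h import *
to(.521,.1695,.225,-90)
T=snap('scene'); im=T['color']
u,v=proj(T,[.585,-.158,.12])[0].astype(int); save(im[v-50:v+50,u-50:u+50],'s5.png',4.5)
import pickle
# hole in block: from s (key lifted)
E
```

```text
clock: 23.65
eef_pos: [0.5854, -0.1586, 0.226]
tool_rot: [0.965, 0.262, 0.001, 0.001]
ft_force: [-0.3, -0.1, -3.9]
grip_width: 0.013
travel [ 0.1102 -0.3157  0.0005]
phi_y -59.66 tilt z [ 0.0033 -0.0011 -1.    ]
dr_z options 0.53 -5.754 6.813
q [-0.264  0.456  0.301  1.412 -0.     2.347] F [-0.33 -0.07 -3.94] T [-0.04  0.01  0.02] w 0.013 p [ 0.5854 -0.1586  0.226 ] t 23.65
```

View pics/s5.png

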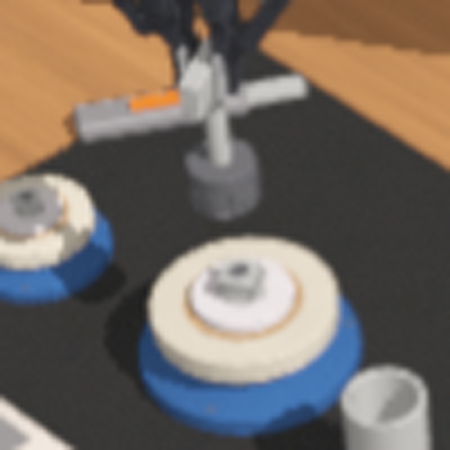

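```bash
python3 -m crank '{"dr":[[0,0,-0.1],[0,0,-0.2],[0,0,-0.3],[0,0,-0.4],[0,0,-0.5],[0,0,-0.6],[0,0,-0.7],[0,0,-0.8],[0,0,-0.9],[0,0,-1.0]],"travel":[[0.0088,-0.025,0],[0.022,-0.063,0],[0.037,-0.106,0],[0.052,-0.149,0],[0.067,-0.192,0],[0.082,-0.235,0],[0.094,-0.269,0],[0.104,-0.298,0],[0.109,-0.312,0],[0.1102,-0.3157,0]],"hand":[0.005,0.005,0.005,0.005,0.005,0.005,0.005,0.005,0.005,0.005]}';python3 -m crank '{"dr":[[0,0,0],[0,0,0],[0,0,0]],"travel":[[0,0,0],[0,0,0],[0,0,0]],"hand":[0.005,0.005,0.005]}';python3 - <<'E'
from h import *
import pickle
to(.521,.1695,.13,-2)
T=snap('top'); im=T['color']; pickle.dump(T,open('t6.pkl','wb'))
u,v=proj(T,[.585,-.158,.07])[0].astype(int)
a=cv2.resize(im[v-20:v+20,u-20:u+20],(390,390),interpolation=cv2.INTER_CUBIC)
S=snap('scene'); u,v=proj(S,[.52,.169,.12])[0].astype(int)
b=cv2.resize(S['color'][v-50:v+50,u-50:u+50],(390,390),interpolation=cv2.INTER_CUBIC)
cv2.imwrite('pics/v6.png',np.hstack([a,b])[:,:,::-1])
E
```

```text
clock: 24.95
eef_pos: [0.519, 0.1709, 0.2227]
tool_rot: [0.72, 0.694, -0.001, -0.001]
ft_force: [-0.3, -0.8, -3.7]
grip_width: 0.0133
clock: 25.32
eef_pos: [0.5201, 0.1694, 0.224]
tool_rot: [0.722, 0.692, -0.0, -0.0]
ft_force: [-0.4, 0.4, -3.4]
grip_width: 0.0134
travel [0.0002 0.0009 0.094 ]
phi_y -2.43 tilt z [-5.e-04 -3.e-04 -1.e+00]
dr_z options -0.008 -6.291 6.276
q [ 0.315  0.338  0.119  1.352 -0.     1.928] F [-0.37  0.4  -3.41] T [0.   0.05 0.01] w 0.0134 p [0.5201 0.1694 0.224 ] t 25.325
```

View pics/v6.png

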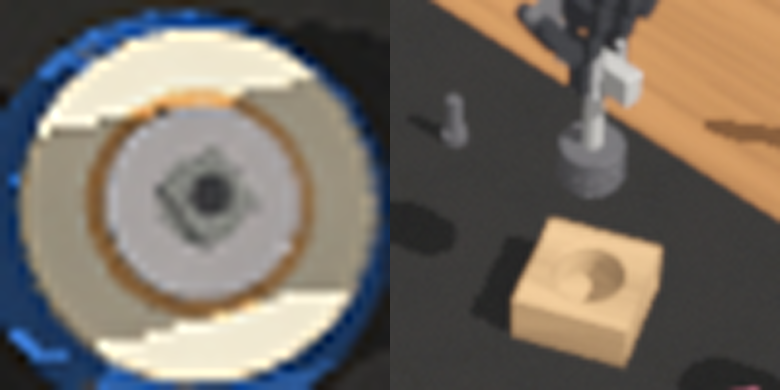

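Run:
```python
from h import *
import pickle
c=pickle.load(open('t6.pkl','rb'))
o=[]
for z in (.080,):
    g=np.arange(-20,20,.1)
    X=np.array([[.5855+a/1000,-.158-bb/1000,z] for bb in g for a in g])
    p=proj(c,X).astype(np.float32).reshape(len(g),len(g),2)
    i=cv2.remap(c['color'],p[...,0],p[...,1],cv2.INTER_CUBIC); 
gr=i.astype(int).mean(-1); print(gr[::20,::20].astype(int))
for th in (135,145,150):
    m,st=comp(gr<th,205,200); cs,_=cv2.findContours(m.astype(np.uint8),cv2.RETR_EXTERNAL,cv2.CHAIN_APPROX_NONE)
    k=max(cs,key=cv2.contourArea); print(th,st,cv2.minAreaRect(k))
cv2.imwrite('pics/n6.png',cv2.resize(i,(500,500))[:,:,::-1])
```

```text
[[164 162 162 164 165 165 161 161 162 162 160 157 159 163 164 164 163 163
  163 162]
 [164 164 163 164 167 163 153 151 154 146 130 113 129 158 165 164 163 163
  163 163]
 [164 164 165 165 164 154 140 134 132 119 101  89 109 146 158 161 163 163
  163 164]
 [165 164 166 164 154 141 132 117 106  97 100 115 120 125 140 156 163 165
  162 162]
 [166 166 164 155 138 118 110  99  95 100 116 133 129 117 125 143 155 163
  162 162]
 [168 169 153 130 114 101  98  97 104 119 130 128 130 128 121 127 143 158
  164 163]
 [171 173 135  96  89  99 115 123 122 112 111 118 128 132 122 123 137 155
  166 165]
 [167 161 116  81  91 113 132 132 116  89  80  95 109 121 124 129 137 154
  166 165]
 [160 145 111  94 118 135 134 109  79  66  61  67  75  93 120 131 124 144
  166 166]
 [156 135 115 110 129 138 127  91  56  54  52  52  51  69 110 128 118 134
  157 164]
 [158 143 129 124 129 131 121  84  54  57  59  59  51  62  97 124 128 129
  137 156]
 [165 161 141 126 127 132 130  90  53  54  56  57  50  63  96 123 131 128
  131 153]
 [167 168 153 132 124 131 135 101  66  60  58  60  60  75 105 127 129 134
  143 
[... 304 characters left out ...]
4 142 152 155 150 155 165 166
  164 165]
 [161 161 161 162 163 165 160 144 132 130 136 147 160 167 164 162 162 162
  163 164]
 [161 160 162 162 161 164 161 147 138 141 149 160 165 167 164 162 161 161
  162 164]
 [161 159 160 161 161 163 162 154 151 153 161 167 165 163 161 161 162 162
  163 164]]
135 [   21    12   344   342 69900] ((189.96978759765625, 182.7694854736328), (298.71453857421875, 290.8329772949219), 50.06361770629883)
145 [   12     8   362   364 81721] ((191.786865234375, 183.81605529785156), (321.7657165527344, 306.8348388671875), 48.3274040222168)
150 [    7     5   371   374 87037] ((191.60867309570312, 183.45068359375), (334.3916015625, 317.62451171875), 49.653350830078125)
```

View pics/n6.png

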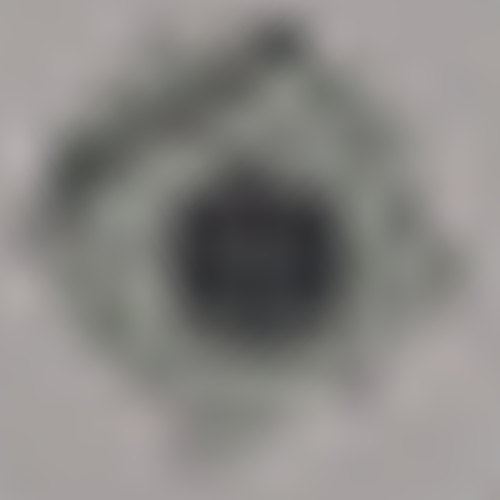

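The nut's upper-left edge runs (60,175)→(285,40) in this metric view, about 31°. It was about 46–48° before, so the image agrees with roughly 195° of slackening. Now I'll lower the key into the block.

```bash
python3 -m crank '{"dr":[[0,0,0],[0,0,0],[0,0,0],[0,0,0],[0,0,0],[0,0,0],[0,0,0]],"travel":[[0,0.0008,0.02],[0,0.0008,0.05],[0,0.0008,0.075],[0,0.0008,0.09],[0,0.0008,0.097],[0,0.0008,0.097],[0,0.0008,0.097]],"hand":[0.005,0.005,0.005,0.005,0.005,0.005,0.005]}';python3 - <<'E'
from h import *
to(.521,.1695,.0916,-2)
S=snap('scene'); u,v=proj(S,[.52,.169,.08])[0].astype(int)
save(S['color'][v-45:v+45,u-45:u+45],'s7.png',5)
E
```

```text
clock: 26.3
eef_pos: [0.5217, 0.1701, 0.1283]
tool_rot: [0.721, 0.692, 0.001, 0.0]
ft_force: [0.2, -0.7, -3.2]
grip_width: 0.0133
travel [-0.0006 -0.0008  0.0367]
phi_y -2.35 tilt z [ 1.9e-03  6.0e-04 -1.0e+00]
dr_z options -0.006 -6.289 6.277
q [ 0.315  0.399 -0.048  1.122 -0.     1.927] F [ 0.22 -0.71 -3.19] T [0.02 0.04 0.  ] w 0.0133 p [0.5217 0.1701 0.1283] t 26.3
```

View pics/s7.png

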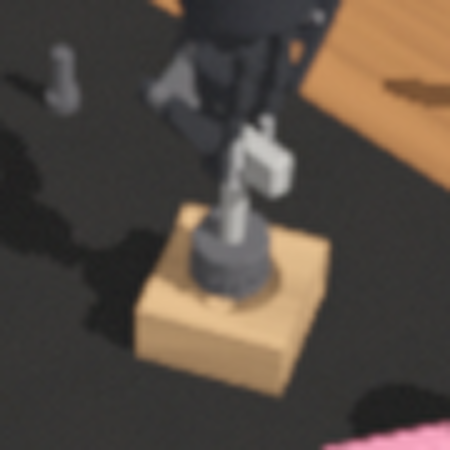

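The socket is centred over the hole, so I'll lower it.

```bash
python3 -m crank '{"dr":[[0,0,0],[0,0,0],[0,0,0],[0,0,0]],"travel":[[0,0,0.003],[0,0,0.006],[0,0,0.009],[0,0,0.009]],"hand":[0.005,0.005,0.005,0.005]}'
```

```text
clock: 26.85
eef_pos: [0.5206, 0.1697, 0.1178]
tool_rot: [0.721, 0.692, -0.0, -0.0]
ft_force: [-0.3, 0.4, -2.3]
grip_width: 0.0131
```

```bash
python3 -m crank '{"dr":[[0,0,0],[0,0,0],[0,0,0],[0,0,0],[0,0,0],[0,0,0],[0,0,0]],"travel":[[0,0,0.005],[0,0,0.01],[0,0,0.015],[0,0,0.02],[0,0,0.0235],[0,0,0.0235],[0,0,0.0235]],"hand":[0.005,0.005,0.005,0.005,0.005,0.005,0.005]}'
```

```text
clock: 27.72
eef_pos: [0.5211, 0.1699, 0.0949]
tool_rot: [0.721, 0.692, 0.0, 0.0]
ft_force: [1.1, 0.1, -3.8]
grip_width: 0.013
```

```bash
python3 -m crank '{"dr":[[0,0,0],[0,0,0],[0,0,0],[0,0,0]],"travel":[[0,0,0.001],[0,0,0.002],[0,0,0.003],[0,0,0.003]],"hand":[0.005,0.005,0.005,0.005]}'
```

```text
clock: 28.22
eef_pos: [0.5209, 0.1698, 0.0917]
tool_rot: [0.721, 0.692, -0.0, -0.0]
ft_force: [-0.3, 0.2, -3.3]
grip_width: 0.0131
```

```bash
python3 -m crank '{"dr":[[0,0,0],[0,0,0],[0,0,0]],"travel":[[0,0,0.0004],[0,0,0.0008],[0,0,0.0008]],"hand":[0.005,0.005,0.005]}'
```

```text
clock: 28.6
eef_pos: [0.5212, 0.1699, 0.0916]
tool_rot: [0.721, 0.692, 0.0, 0.0]
ft_force: [-0.8, -1.0, 2.5]
grip_width: 0.0131
```

```bash
python3 -m crank '{"dr":[[0,0,0],[0,0,0],[0,0,0],[0,0,0],[0,0,0],[0,0,0]],"travel":[[0,0,-0.0004],[0,0,-0.0004],[0,0,-0.0004],[0,0,-0.0004],[0,0,-0.0004],[0,0,-0.0004]],"hand":[0.02,0.03,0.05,0.06,0.06,0.06]}';python3 - <<'E'
from h import *
to(.521,.1695,.0916,-2)
S=snap('scene'); u,v=proj(S,[.52,.169,.08])[0].astype(int)
save(S['color'][v-45:v+45,u-45:u+45],'s8.png',5)
E
```

```text
clock: 29.35
eef_pos: [0.5209, 0.1698, 0.0913]
tool_rot: [0.721, 0.692, -0.0, -0.0]
ft_force: [-0.2, 1.0, 0.1]
grip_width: 0.06
travel [-0.0003  0.0001 -0.0003]
phi_y -2.35 tilt z [-1.e-04 -0.e+00 -1.e+00]
dr_z options -0.006 -6.289 6.277
q [ 0.315  0.433 -0.101  1.037  0.     1.927] F [-0.21  1.01  0.11] T [ 0.03 -0.02 -0.02] w 0.06 p [0.5209 0.1698 0.0913] t 29.35
```

View pics/s8.png

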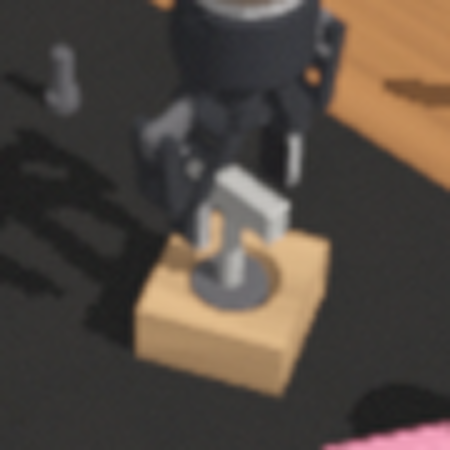

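The key stands in the hole and the jaws are clear of the bar. I'll retreat straight up, then clear the top view.

```bash
python3 -m crank '{"dr":[[0,0,0],[0,0,0],[0,0,0],[0,0,0],[0,0,0],[0,0,0]],"travel":[[0,0,-0.02],[0,0,-0.05],[0,0,-0.08],[0,0,-0.12],[0,0,-0.16],[0,0,-0.16]],"hand":[0.06,0.06,0.06,0.06,0.06,0.06]}';python3 -m crank '{"dr":[[0,0,0],[0,0,0],[0,0,0],[0,0,0],[0,0,0],[0,0,0]],"travel":[[0,-0.04,0],[0,-0.08,0],[0,-0.12,0],[0,-0.16,0],[0,-0.2,0],[0,-0.2,0]],"hand":[0.06,0.06,0.06,0.06,0.06,0.06]}';python3 - <<'E'
from h import *
to(.4,.1695,.25,-2)
for n in('scene','top'):
    save(snap(n)['color'],n+'9.png',1.5)
E
```

```text
clock: 30.15
eef_pos: [0.523, 0.1705, 0.2554]
tool_rot: [0.721, 0.692, 0.004, 0.002]
ft_force: [0.0, 0.0, 0.1]
grip_width: 0.0599
clock: 30.9
eef_pos: [0.3185, 0.1775, 0.2507]
tool_rot: [0.721, 0.693, -0.001, -0.0]
ft_force: [1.0, -0.6, -1.1]
grip_width: 0.0597
travel [-0.0048  0.0818  0.0005]
phi_y -2.23 tilt z [-1.6e-03 -8.0e-04 -1.0e+00]
dr_z options -0.004 -6.287 6.279
q [ 0.508 -0.037 -0.258  1.351  0.     2.118] F [ 1.03 -0.6  -1.05] T [ 0.05 -0.07  0.02] w 0.0597 p [0.3185 0.1775 0.2507] t 30.9
```

View pics/scene9.png

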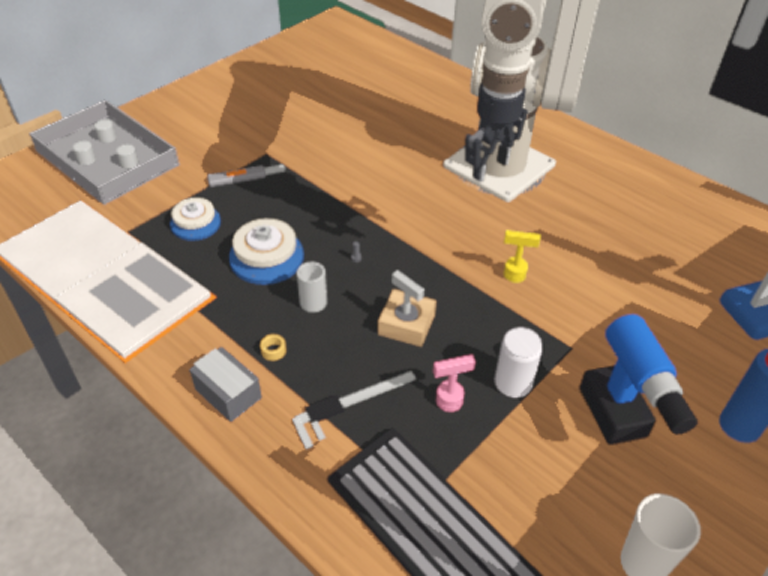

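View pics/top9.png

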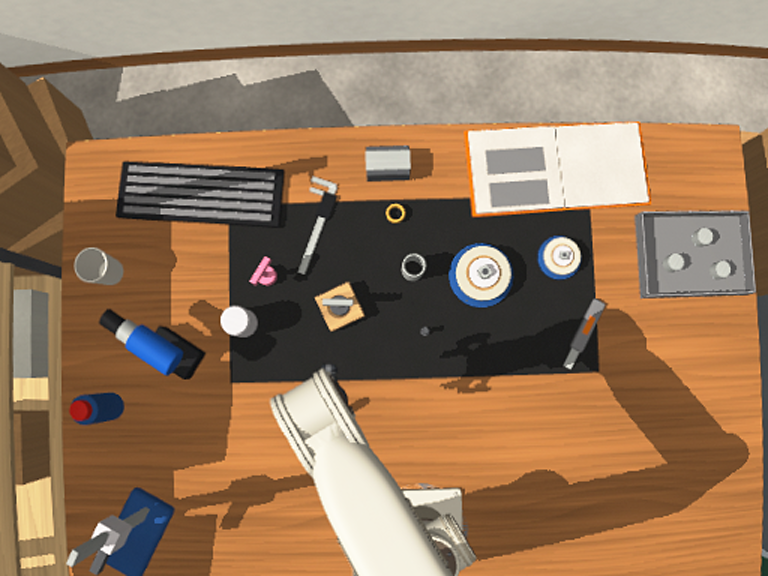

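The key is upright in the block (scene (408,305), top (340,305)). The bystanders are where they were, and the robot touches nothing. I'll hand in.

```bash
python3 -c "
from h import *
print(job.job_done())"
```

```text
the job is handed in; nothing more can be done
None
```

The nut is slackened by about 195° clockwise, and the key is back upright in its wooden block. I handed the job in at about 31 s of the 72 s allowed.

- **Fit:** I felt the steel key onto the larger stand's nut while turning it clockwise. It seated with its origin at about 63.6 mm; 64 mm was expected.
- **Turn:** The torque rose to about 0.25 N m when the key's play was taken up. Three checks give the angle:
  - The key turned 192–198° after that point; I cannot place the start more exactly.
  - The tool rose 2.2 mm, which means about 198°.
  - The flats moved from about 46–48° to 31° (mod 90°). A rough first look had suggested nearer 40° (about 188°). The enlarged view supported 31°.
- **Force:** The highest vertical reading was about 7 N (roughly 10 N on the nut with the key's weight). Readings came only at the end of each move, so short peaks in between are not covered. I turned the key back about 0.1 rad, within its play, before lifting it off, so the nut was not tightened.
- **Final check:** Both cameras show the key upright in the block, the bystanders unmoved by eye, and the gripper clear of everything.

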